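# Load the mould warmer, snap its flap shut and switch it on

### The job

Load the mould warmer and start it: flip its sprung flap open so that it snaps up and stays, set every pudding mould that is on the bench rim down and flat in a seat of its own, then flip the flap fully shut. Only after that push the control knob in, turn it clockwise past its safety stop to fully on and let it pop back up; leave the other things on the bench where they are.

Things in the scene. Friction and masses are not known exactly. Their poses are not given: they have to be found in the camera images.
- warmer: mould warmer, fixed: steel deck (360 mm wide, 45 mm high, front edge 55 mm before the seats' centres) with four round seats in a row, behind them a hinge wall 98 mm high (75 mm behind the row's line), at its right end (-y) a grey panel (92 mm wide, 60 mm high) with the knob. Origin: on the table under the row's middle; x points away from the robot to the hinge wall, y left along the row, z up. It may be turned a few degrees.
- hinge_line (a point): middle of the flap's hinge line (which runs along the warmer's y): 80 mm behind the row of seats, 105 mm above the table. The flap is a sheet 5 mm thick and 350 mm wide, reaching 139 mm from this line; shut, it lies level over the seats and clears seated moulds by 15 mm.
- flap (a joint): flap angle, rad: 0 = shut (level), 1.75 = fully open (upright, leaning a little back); positive lifts its front edge up and back. An over-centre spring holds it at either stop: moved past about 1.0 rad (either way) it springs to the other stop by itself. It takes about 5 N at the handle to start it.
- flap_handle (a point): middle of the flap's handle, a round bar 12 mm thick, 120 mm long along the warmer's y, on the flap's outer face: 115 mm from the hinge line along the flap, 37 mm off it (above it when shut, behind it when open), 28 mm free between bar and flap. Moves with the flap; the bar may turn between fingers. Axes: x from the front edge to the hinge, z away from the outer face.
- knob (a joint): turn of the knob, rad: about 0 = off, 1.4 = end stop, fully on; positive is clockwise seen from above. A safety stop blocks it at about 0.25 rad unless pushed in at least 5 mm; past about 1.0 rad it can be let go, pops up and is locked on.
- knob_push (a joint): how far the knob is pushed in (straight down), m: 0 = up, 0.008 = fully in. A spring pushes it up with 4 N at rest and 10 N fully in.
- knob_grip (a point): on the knob's vertical axis at mid height of its grip bar, 95 mm above the table while the knob is up. Bar: 58 mm long, 14 mm thick, 30 mm high (top 15 mm above this point), on a disc 62 mm across whose top is 14 mm below this point and may be pressed on. Axes: x along the bar, z up; turns with the knob (yaw falls as it turns clockwise).
- kitchen_timer: round kitchen timer, 68 mm across, 54 mm high, loose: a bystander. Origin: centre of its underside.
- ring_cutter_0: round steel pastry cutter, an open ring 74 mm across and 30 mm high, loose: a bystander. Origin: centre of its underside.
- cinnamon_jar: spice jar, 41 mm across, 105 mm high, loose: a bystander. Origin: centre of its underside.
- seat_0 (a point): centre of the floor of the leftmost (+y) round seat of the warmer: 74 mm across, 10 mm deep, floor 35 mm above the table; seats are 90 mm apart.
- seat_1 (a point): centre of the floor of the second from left round seat of the warmer: 74 mm across, 10 mm deep, floor 35 mm above the table; seats are 90 mm apart.
- seat_2 (a point): centre of the floor of the third from left round seat of the warmer: 74 mm across, 10 mm deep, floor 35 mm above the table; seats are 90 mm apart.
- seat_3 (a point): centre of the floor of the rightmost (-y) round seat of the warmer: 74 mm across, 10 mm deep, floor 35 mm above the table; seats are 90 mm apart.
- mould_0: pudding mould: hollow round steel cup standing rim down, closed flat end up. Straight body 54 mm across, 52 mm tall; a rim flange 68 mm across and 4 mm thick at its foot; about 0.12 kg. Origin: centre of the rim's underside; z axis points from the rim to the closed end (up while it stands rim down). May be absent (None).
- mould_1: pudding mould: hollow round steel cup standing rim down, closed flat end up. Straight body 54 mm across, 52 mm tall; a rim flange 68 mm across and 4 mm thick at its foot; about 0.12 kg. Origin: centre of the rim's underside; z axis points from the rim to the closed end (up while it stands rim down). May be absent (None).
- mould_2: pudding mould: hollow round steel cup standing rim down, closed flat end up. Straight body 54 mm across, 52 mm tall; a rim flange 68 mm across and 4 mm thick at its foot; about 0.12 kg. Origin: centre of the rim's underside; z axis points from the rim to the closed end (up while it stands rim down). May be absent (None).
- mould_3: pudding mould: hollow round steel cup standing rim down, closed flat end up. Straight body 54 mm across, 52 mm tall; a rim flange 68 mm across and 4 mm thick at its foot; about 0.12 kg. Origin: centre of the rim's underside; z axis points from the rim to the closed end (up while it stands rim down). May be absent (None).

How it is judged:
By the outcome, as a careful person would: the job done as asked, in the order asked, and still so for the second after the job is handed in, with the robot touching nothing.
Of mould_0, mould_1, mould_2, mould_3 only 3 to 4 are there at a start; the rules pass over those that are not, and their reading is None.
At some moment in a run one of mould_0, mould_1, mould_2, mould_3 may be knocked a few centimetres aside while the robot is not near it.
It also fails if it takes over 210 s, if anything falls off the work surface, if the arm or the gripper's body presses on something with over 40 N, if the wrist force passes 120 N, or if a joint passes its speed limit or range.

### The arm

A 6-joint arm with a two-finger parallel gripper is mounted at the origin on a cart in front of the work surface, level with it; the furniture and walls round the work are solid. World frame = base frame: x ahead of the robot, y to its left, z up, the work surface at z = 0. Lengths are in mm, angles in rad, forces in N, time in s.
With the tool pointing down it reaches from about 275 to 875 mm from the base axis. Payload 12.5 kg.
Tool frame: the origin (TCP) lies midway between the tips of the shut fingers; the grasp point (between the pads) lies 19 mm behind it; z points along the fingers, y is the line along which they close (so a half turn about z gives the same grasp; the last joint's range is limited). The gripper opens to 85 mm and grips with 20 to 120 N. Pads are 22 mm wide; open, the fingers measure 114 mm over their backs; the gripper's body (76 mm by 85 mm) begins 54 mm behind the grasp point. The pads swing forward as they close: fully open they stand 13 mm farther back than shut.
Start: joints at [-1.215, 0.351, 1.652, -0, 1.139, -0.085], TCP at [234.681, -497.402, 231.29] pointing down, gripper open.
Joint ranges: [-2.75, 2.75], [-0.79, 2.1], [0.01, 2.65], [-1.57, 4.71], [0.07, 3.14], [-2.87, 2.87]. Speed limits (rad/s): [2.22, 2.22, 2.79, 3.14, 3.14, 3.14].

### API

Orientations are given as a rotation vector (axis times angle).
In Python, from station import robot gives the robot as it stands.
- The arm moves only by the tool servo_tool, never from a script. Its argument "targets" is a list that holds one entry, the list of rows, each a list of 5 numbers: the opening, from 0 (shut) to 1 (fully open), then the shift along the tool's x, y, z each as a share of 0.04 m, from -1 to 1, then the turn about the tool's z as a share of 0.1 rad, from -1 to 1. A call has 1 to 8 rows; each row shifts and turns the commanded pose from where the row before left it, along the tool's axes as they then stand; what a row does not reach is not made up. A row lasts 1/12 s, in which the tool goes at most 41.7 mm and 7.16 degrees, less where a joint would pass 70% of its speed; a pose out of reach is approached as far as the arm can. A call with a number of a shift or a turn outside -1 to 1 is refused whole. A call with a gripper value outside its range is refused whole. The fingers move at their own pace and stop on an object; "newtons" is the grip in N (left out, the last holds). Time passes only in rows, so rows that do not move let the fingers close. It gives the time, the measured TCP pose, the force, the opening and the grip force at its end, in the units of the state.
- robot.get_obs(): the state, without advancing time (a new reading comes with each control period).
- robot.camera(name): name is "scene" or "top"; returns (picture, depth): 400x640x3 uint8, blue, green, red; 400x640 float32, mm along the optical axis (not along the pixel's ray), 0 where there is no reading.
- robot.calibration(name): a dict with "fov_y" (degrees; the focal length in pixels is half the picture's height over the tangent of half this angle, whatever the lens; pixels are square), "cx", "cy" (the principal point, pixels), "extrinsics" (4x4, takes a point from camera to world coordinates). Camera axes: x right, y down, z forward; pixel columns grow to the right and rows downward; lengths in mm; the calibration is good to about 2 mm. A picture is of the moment at which its call begins. calibration takes no time and is no camera call.
- robot.job_done(): hands the job in; it is judged then, once.
The state is a dict: "t": time; "q": joint angles; "joint_vel": joint speeds; "tau": joint torques, N m; "eef_pos": TCP position; "tcp_rot": TCP orientation; "contact_force": force on the tool from outside, world axes, zero at the start; "moment": the same for the moment, N m; "gripper_width": finger opening in mm; "grasp_force": force on a finger pad.
Only numpy, scipy, OpenCV 4.12 (cv2) and the standard library are available. Lean on these libraries where they do the work, as an engineer would, in place of code of your own. Each camera call takes 0.05 s, during which the arm holds its last target. There are 200 camera calls.

## Working session

There is one attempt and no reset: what is moved stays moved. The work goes in short steps, Python scripts to look and compute and a tool call to move; the robot and the scene stay as the last step left them, time stands still between calls to the robot, and variables do not carry over. Pictures are saved under pics/ and viewed, at most 14 in all, crops included, and the job is handed in when it is done.

Besides the shell and the picture viewer there is one more tool, called after "Request:" by a JSON object that holds its "api" and its "payload". servo_tool: Moves the arm, as the interface text tells. Its arguments: {"type":"object","properties":{"targets":{"type":"array","items":{"type":"array","items":{"type":"array","items":{"type":"number"}}}},"newtons":{"type":"number"}},"required":["targets"]}

```bash
mkdir -p pics; ls
cat > h.py <<'E'
import numpy as np, cv2
from station import robot
from scipy.spatial.transform import Rotation as R
def cloud(n):
    im,d=robot.camera(n); c=robot.calibration(n)
    f=200/np.tan(np.radians(c["fov_y"])/2)
    v,u=np.mgrid[:400,:640]
    P=np.stack([(u-c["cx"])/f*d,(v-c["cy"])/f*d,d],-1)
    T=np.array(c["extrinsics"]); W=P@T[:3,:3].T+T[:3,3]; W[d==0]=np.nan
    return im,W
def st():
    o=robot.get_obs(); print(round(o["t"],2),np.round(o["eef_pos"],1),np.round(R.from_rotvec(o["tcp_rot"]).as_matrix().round(3).tolist(),3).tolist(),np.round(o["contact_force"],1),o["gripper_width"])
E
python3 - <<'E'
from h import *
st(); print(robot.get_obs())
for n in("scene","top"):
    im,W=cloud(n); cv2.imwrite(f"pics/{n}0.png",im); np.save(n+"W.npy",W); np.save(n+"I.npy",im)
    c=robot.calibration(n); print(n,c)
E
```

```text
pics
0.0 [ 234.6 -497.1  230.7] [[0.904, 0.427, -0.0], [0.427, -0.904, 0.001], [0.0, -0.001, -1.0]] [ 0.1  0.2 -0.9] 85.60849308182556
{'t': 0.0, 'q': array([-1.21461616e+00,  3.51263428e-01,  1.65243360e+00,  1.70205965e-05,
        1.13908753e+00, -8.45913683e-02]), 'joint_vel': array([-1.30011379e-03,  1.32392924e-03,  9.14574341e-05, -1.15932484e-03,
       -9.14733590e-04,  5.77863755e-04]), 'tau': array([-1.39544893e-03, -5.06109953e+01, -2.91405433e+01, -1.65454430e-04,
        4.60408293e-03, -3.65505241e-05]), 'eef_pos': array([ 234.56537031, -497.10515143,  230.73990936]), 'tcp_rot': array([-3.06445557e+00, -6.86501693e-01,  2.29321634e-04]), 'contact_force': array([ 0.12185269,  0.22712746, -0.91002119]), 'moment': array([-0.01597485, -0.01200569,  0.02743599]), 'grasp_force': 0.0, 'gripper_width': 85.60849308182556}
scene {'fov_y': 50.213244865134676, 'cx': 327.39372518229374, 'cy': 206.12842051512825, 'extrinsics': array([[-7.86516643e-01, -3.27785944e-01,  5.23400367e-01,
         2.01713959e+00],
       [-6.17522230e-01,  4.27865622e-01, -6.59997959e-01,
         7.39031511e+02],
       [-7.60696929e-03, -8.42310741e-01, -5.38938540e-01,
         7.70807398e+02],
       [ 0.00000000e+00,  0.00000000e+00,  0.00000000e+00,
         1.00000000e+00]])}
top {'fov_y': 52.69004751459677, 'cx': 325.8257618035652, 'cy': 201.1330107670282, 'extrinsics': array([[-2.65043013e-02, -9.94508915e-01,  1.01240016e-01,
         4.93519694e+02],
       [-9.99530336e-01,  2.79233492e-02,  1.26251117e-02,
        -5.72057372e+01],
       [-1.53827465e-02, -1.00857848e-01, -9.94781919e-01,
         1.24431142e+03],
       [ 0.00000000e+00,  0.00000000e+00,  0.00000000e+00,
         1.00000000e+00]])}
```

View pics/scene0.png

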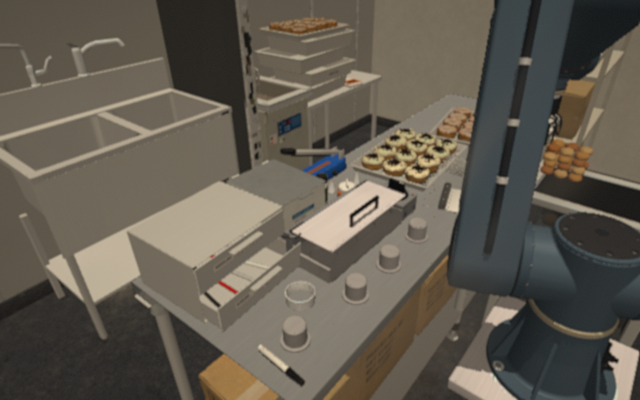

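View pics/top0.png

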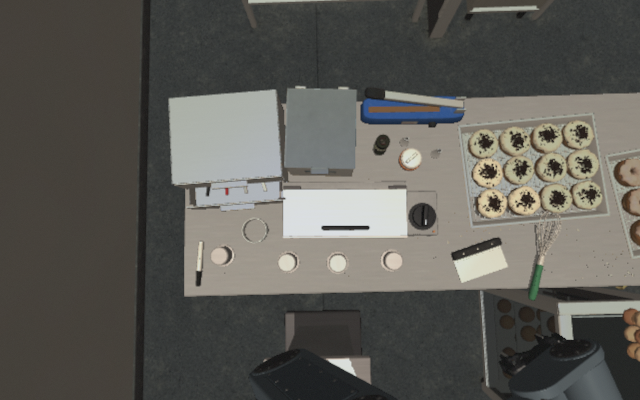

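The four moulds are at top pixels (223,256), (289,261), (338,262) and (392,260). The flap handle is near (345,228), the knob (423,215), and the ring cutter (255,230). Next I'll measure them.

Run:
```python
from h import *
W=np.load("topW.npy"); I=np.load("topI.npy")
Z=W[...,2]
v,u=np.mgrid[:400,:640]
for c in [(223,256),(289,261),(338,262),(392,260)]:
    m=(abs(u-c[0])<16)&(abs(v-c[1])<16)&(Z>42)&(Z<62)
    p=W[m]; print("mould",m.sum(),np.nanmedian(p,0).round(1),((np.nanmin(p,0)+np.nanmax(p,0))/2).round(1),np.ptp(p,0).round(0))
# flap: plane top
m=(u>280)&(u<412)&(v>180)&(v<242)&(Z>98)&(Z<118)
r=cv2.minAreaRect(W[m][:,:2].astype(np.float32)); print("flap",r,np.nanmedian(Z[m]))
m=(u>310)&(u<380)&(v>215)&(v<240)&(Z>132)&(Z<160)
r=cv2.minAreaRect(W[m][:,:2].astype(np.float32)); print("handle",r,np.nanmedian(Z[m]),m.sum())
m=(u>405)&(u<440)&(v>195)&(v<235)&(Z>100)&(Z<116)
r=cv2.minAreaRect(W[m][:,:2].astype(np.float32)); print("knobbar",r,np.nanmedian(Z[m]),m.sum())
m=(u>405)&(u<440)&(v>190)&(v<238)&(Z>70)&(Z<95)
print("disc",cv2.minEnclosingCircle(W[m][:,:2].astype(np.float32)),np.nanmedian(Z[m]))
m=(u>405)&(u<442)&(v>185)&(v<240)&(Z>52)&(Z<66)
print("panel",cv2.minAreaRect(W[m][:,:2].astype(np.float32)))
for n,(a,b) in dict(ring=(255,230),timer=(411,158),jar=(381,145)).items():
    m=(abs(u-a)<16)&(abs(v-b)<16)&(Z>20); p=W[m]; print(n,((np.nanmin(p,0)+np.nanmax(p,0))/2).round(0),np.nanmax(p,0).round(0))
for (a,b) in [(480,260),(200,265),(320,285),(228,190),(232,130),(320,130),(283,210),(300,215)]: print(a,b,W[b,a].round(0))
```

```text
mould 269 [461.8 277.6  50.5] [461.6 278.2  49.5] [53. 52. 15.]
mould 266 [436.7  79.3  50.3] [437.4  80.   50. ] [50. 54. 15.]
mould 263 [431.9 -70.4  50.4] [432.  -71.4  50.5] [53. 50. 14.]
mould 275 [ 434.1 -233.5   50.6] [ 433.7 -233.9   49.6] [53. 53. 14.]
flap ((585.5520629882812, -91.23686218261719), (354.9560546875, 163.16030883789062), 88.46421813964844) 106.36937091844106
handle ((530.771484375, -92.09565734863281), (127.90139770507812, 10.992666244506836), 88.45417785644531) 146.038148280967 194
knobbar ((550.5345458984375, -297.15045166015625), (62.59791946411133, 82.5246353149414), 87.77141571044922) 108.41350351107428 140
disc ((561.34521484375, -321.1615905761719), 31.10689353942871) 79.82863191691422
panel ((570.4676513671875, -321.5895080566406), (89.8986587524414, 127.54582214355469), 89.07904052734375)
ring [535. 179.  28.] [569. 214.  36.]
timer [ 749. -301.   38.] [ 791. -269.   56.]
jar [ 778. -209.   65.] [ 798. -189.  110.]
480 260 [ 428. -504.    2.]
200 265 [435. 345.  13.]
320 285 [365. -17.  -2.]
228 190 [663. 261.   7.]
232 130 [805. 207. 171.]
320 130 [804. -32. 148.]
283 210 [587.  79. 107.]
300 215 [572.  31. 111.]
```

Request:
{"api": "servo_tool", "payload": {"targets": [[[0.35,0,0,0,-1],[0.35,0,0,0,-1],[0.35,0,0,0,-1],[0.35,0,0,0,-1],[0.35,0,0,0,-1],[0.35,0,0,0,-1],[0.35,0,0,0,-1],[0.35,0,0,0,-1]]]}}

```text
t: 0.77
eef_pos: [234.6, -497.2, 231.0]
tcp_rot: [-2.551, -1.832, -0.0]
contact_force: [0.1, -0.7, -0.4]
gripper_width: 29.9
grasp_force: 0.0
```

Request:
{"api": "servo_tool", "payload": {"targets": [[[0.35,0,0,0,-1],[0.35,0,0,0,-1],[0.35,0,0,0,-1],[0.35,0,0,0,-0.03],[0.35,0.73,0.5,0,0],[0.35,0.73,0.5,0,0],[0.35,0.73,0.5,0,0],[0.35,0.73,0.5,0,0]]]}}

```text
t: 1.43
eef_pos: [318.3, -381.4, 231.1]
tcp_rot: [-2.256, -2.186, -0.0]
contact_force: [1.5, -0.4, -0.3]
gripper_width: 30.0
grasp_force: 0.0
```

Request:
{"api": "servo_tool", "payload": {"targets": [[[0.35,0.73,0.5,0,0],[0.35,0.73,0.5,0,0],[0.35,0.73,0.5,0,0],[0.35,0.73,0.5,0,0],[0.35,0.73,0.5,0,0],[0.35,0.73,0.5,0,0],[0.35,0.73,0.5,0,0],[0.35,0,0,0,0]]]}}

```text
t: 2.1
eef_pos: [465.6, -178.3, 231.2]
tcp_rot: [-2.251, -2.191, -0.002]
contact_force: [-0.1, 0.3, -0.3]
gripper_width: 29.8
grasp_force: 0.0
```

```bash
cat >> h.py <<'E'
O=np.array([565.7,-92.8]); a=np.radians(-1.54); X=np.array([np.cos(a),np.sin(a)]); Y=np.array([-np.sin(a),np.cos(a)])
def w(p): d=np.array(p)[:2]-O; return np.round([d@X,d@Y],1)
def ws():
    o=robot.get_obs(); M=R.from_rotvec(o["tcp_rot"]).as_matrix()
    print("t",round(o["t"],2),"warmer XY",w(o["eef_pos"]),"z",o["eef_pos"][2].round(1),"a",np.degrees(np.arctan2(M[1,0],M[0,0])).round(2),"F",o["contact_force"].round(1),"wid",round(o["gripper_width"],1))
E
python3 -c "
from h import *
ws()
for m in [(461.7,278),(437,79.7),(432,-71),(434,-233.8),(561.3,-321.2),(530.8,-92.1)]: print(w(m))"
```

```text
t 2.1 warmer XY [-97.8 -88.1] z 231.2 a 88.46 F [-0.1  0.3 -0.3] wid 29.8
[-113.9  367.9]
[-133.3  169. ]
[-134.2   18.2]
[-127.9 -144.5]
[   1.7 -228.4]
[-34.9  -0.2]
```

Request:
{"api": "servo_tool", "payload": {"targets": [[[0.35,0.733,0.523,0,0],[0.35,0.733,0.523,0,0],[0.35,0.733,0.523,0,0],[0.35,0,0,0.6,0],[0.35,0,0,0.7,0],[0.35,0,0,0.7,0],[0.35,0,0,0.62,0],[0.35,0,0,0,0]]]}}

```text
t: 2.77
eef_pos: [525.8, -95.5, 122.2]
tcp_rot: [-2.25, -2.183, 0.006]
contact_force: [-0.7, 0.3, -0.9]
gripper_width: 29.9
grasp_force: 0.0
```

Request:
{"api": "servo_tool", "payload": {"newtons": 40, "targets": [[[0,0,0,0,0],[0,0,0,0,0],[0,0,0,0,0],[0,0,0,0,0],[0,0,0,0,0]]]}}

```text
t: 3.18
eef_pos: [533.6, -96.3, 129.2]
tcp_rot: [2.246, 2.182, 0.013]
contact_force: [26.0, 4.8, -16.9]
gripper_width: 10.1
grasp_force: 39.9
```

Run:
```python
from h import *
ws()
# arc plan for bar: (X,z) increments per theta step
th=np.linspace(0,1.75,22)
r=np.hypot(115,37);p=np.arctan2(37,115)
x=-r*np.cos(th+p); z=r*np.sin(th+p)
for t,dx,dz in zip(th[1:],np.diff(x),np.diff(z)): print(round(t,2),round(dx/40,3),round(-dz/40,3))
```

```text
t 3.18 warmer XY [-32.   -4.4] z 129.2 a 88.35 F [ 26.    4.8 -16.9] wid 10.1
0.08 0.087 -0.236
0.17 0.106 -0.228
0.25 0.125 -0.218
0.33 0.143 -0.207
0.42 0.159 -0.195
0.5 0.175 -0.181
0.58 0.19 -0.165
0.67 0.203 -0.149
0.75 0.214 -0.132
0.83 0.225 -0.113
0.92 0.233 -0.094
1.0 0.24 -0.075
1.08 0.246 -0.054
1.17 0.249 -0.034
1.25 0.251 -0.013
1.33 0.251 0.008
1.42 0.25 0.029
1.5 0.247 0.05
1.58 0.242 0.07
1.67 0.235 0.09
1.75 0.227 0.109
```

Run:
```python
from h import *
ws()
im,_=cloud("scene"); cv2.imwrite("pics/s1.png",cv2.resize(im[150:300,260:460],(800,600),interpolation=cv2.INTER_CUBIC)); ws()
```

```text
t 3.18 warmer XY [-32.   -4.4] z 129.2 a 88.35 F [ 26.    4.8 -16.9] wid 10.1
t 3.23 warmer XY [-32.1  -4.4] z 129.2 a 88.34 F [ 25.7   5.4 -16.4] wid 10.3
```

View pics/s1.png

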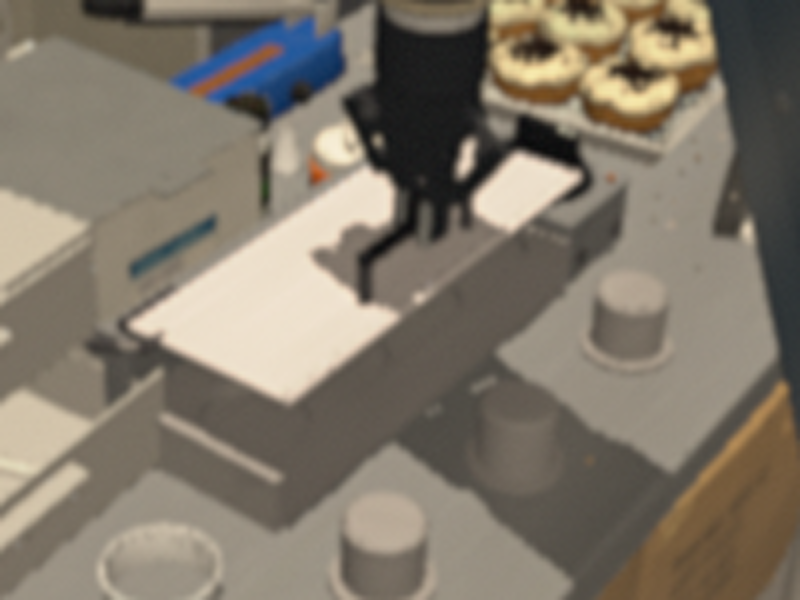

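The picture shows the fingers on the flap's handle bar, with the flap still shut. I'll start the lift arc.

Request:
{"api": "servo_tool", "payload": {"targets": [[[0,0,0.15,0,0],[0,0,0.087,-0.236,0],[0,0,0.106,-0.228,0],[0,0,0.125,-0.218,0],[0,0,0.143,-0.207,0],[0,0,0.159,-0.195,0],[0,0,0,0,0]]]}}

```text
t: 3.82
eef_pos: [558.7, -96.8, 172.9]
tcp_rot: [-2.252, -2.189, 0.002]
contact_force: [-13.2, 2.0, 7.6]
gripper_width: 10.3
grasp_force: 40.2
```

Run:
```python
from h import *
ws()
im,_=cloud("scene"); cv2.imwrite("pics/s2.png",cv2.resize(im[130:280,260:460],(800,600),interpolation=cv2.INTER_CUBIC)); ws()
```

```text
t 3.82 warmer XY [-6.9 -4.2] z 172.9 a 88.38 F [-13.2   2.    7.6] wid 10.3
t 3.87 warmer XY [-7.4 -4.2] z 172.3 a 88.39 F [-13.1   1.9   5.5] wid 10.4
```

View pics/s2.png

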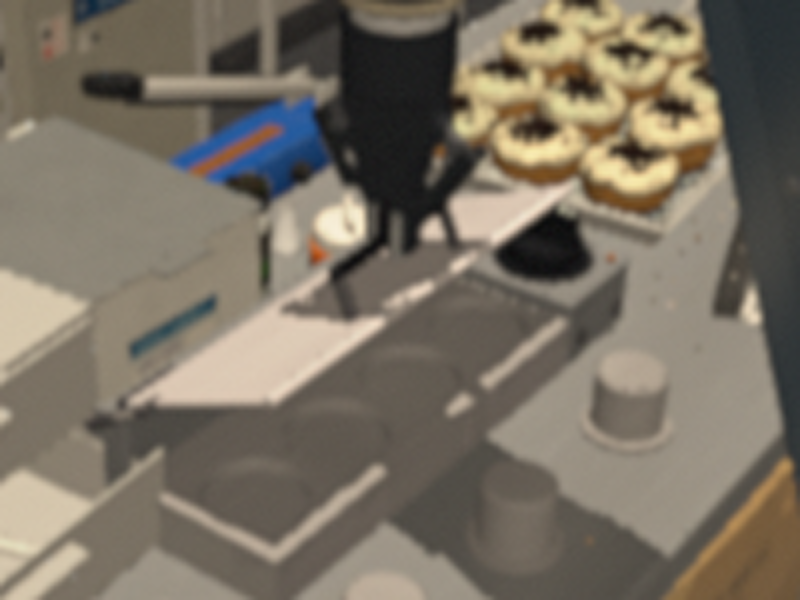

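The flap is lifting with the bar held, and the seats are now visible. I'll continue the arc.

Request:
{"api": "servo_tool", "payload": {"targets": [[[0,0,0.1,-0.181,0],[0,0,0.19,-0.165,0],[0,0,0.203,-0.149,0],[0,0,0.214,-0.132,0],[0,0,0.225,-0.113,0],[0,0,0.233,-0.094,0],[0,0,0.24,-0.075,0],[0,0,0.246,-0.054,0]]]}}

```text
t: 4.53
eef_pos: [625.8, -98.5, 211.5]
tcp_rot: [2.252, 2.189, 0.002]
contact_force: [-5.0, 3.4, 5.3]
gripper_width: 10.4
grasp_force: 41.2
```

Request:
{"api": "servo_tool", "payload": {"targets": [[[0,0,0.249,-0.034,0],[0,0,0.251,-0.013,0],[0,0,0.251,0.008,0],[0,0,0.25,0.029,0],[0,0,0.247,0.05,0],[0,0,0.242,0.07,0],[0,0,0.235,0.09,0],[0,0,0.2,0.1,0]]]}}

```text
t: 5.2
eef_pos: [703.4, -100.4, 198.6]
tcp_rot: [2.251, 2.189, 0.003]
contact_force: [-1.2, 4.1, -4.9]
gripper_width: 10.7
grasp_force: 41.6
```

Run:
```python
from h import *
ws()
im,_=cloud("scene"); cv2.imwrite("pics/s3.png",cv2.resize(im[100:280,240:480],(800,600),interpolation=cv2.INTER_CUBIC)); ws()
```

```text
t 5.2 warmer XY [137.8  -3.9] z 198.6 a 88.41 F [-1.2  4.1 -4.9] wid 10.7
t 5.25 warmer XY [138.8  -3.9] z 198.0 a 88.42 F [4.7 4.2 6.2] wid 10.5
```

View pics/s3.png

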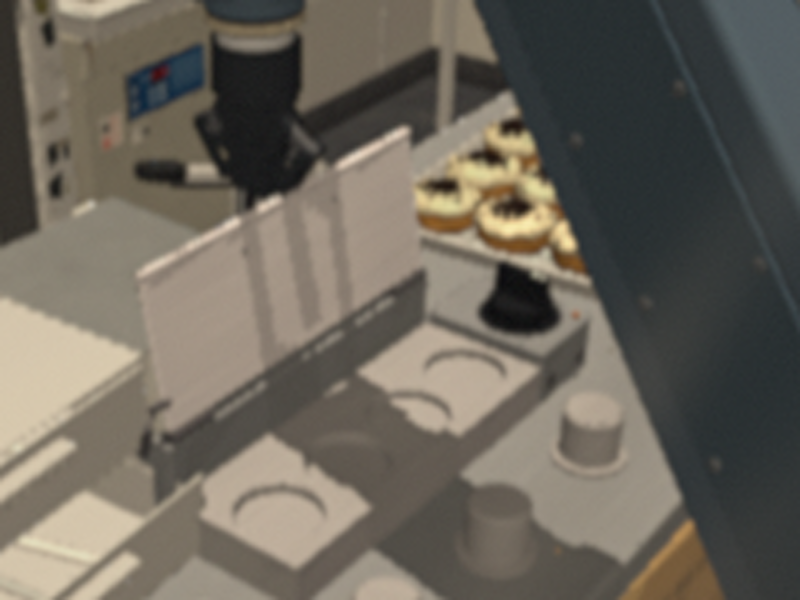

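The flap stands upright with the bar held behind it at X≈138, which is right for fully open. I'll release it, lift away and go to the first mould.

Request:
{"api": "servo_tool", "payload": {"targets": [[[0.26,0,0,0,0],[0.26,0,0,0,0],[0.26,0,0,-0.5,0],[0.26,0,0,-0.8,0],[0.26,0,0,-0.8,0],[0.26,0,0,-0.5,0],[0.6,0,0,0,0]]]}}

```text
t: 5.83
eef_pos: [703.5, -101.3, 307.3]
tcp_rot: [2.247, 2.185, 0.007]
contact_force: [1.0, -0.7, 0.5]
gripper_width: 33.3
grasp_force: 0.0
```

Request:
{"api": "servo_tool", "payload": {"targets": [[[1,0.07,-0.83,0,0],[1,0.07,-0.83,0,0],[1,0.07,-0.83,0,0],[1,0.07,-0.83,0,0],[1,0.07,-0.83,0,0],[1,0.07,-0.83,0,0],[1,0.07,-0.83,0,0],[1,0.07,-0.83,0,0]]]}}

```text
t: 6.5
eef_pos: [435.5, -71.1, 300.6]
tcp_rot: [2.252, 2.19, -0.0]
contact_force: [-0.7, -0.4, 0.7]
gripper_width: 85.5
grasp_force: 0.0
```

Request:
{"api": "servo_tool", "payload": {"targets": [[[1,0,0,0.8,0],[1,0,0,0.8,0],[1,0,0,0.8,0],[1,0,0,0.8,0],[1,0,0,0.8,0],[1,0,0,0,0]]]}}

```text
t: 7.0
eef_pos: [434.6, -70.7, 136.4]
tcp_rot: [-2.247, -2.186, 0.006]
contact_force: [-0.9, 0.6, -1.1]
gripper_width: 85.6
grasp_force: 0.0
```

```bash
cat >> h.py <<'E'
def look(save=None):
    "tops of moulds and ring etc, in warmer frame, from the top camera"
    im,Wd=cloud("top"); Z=Wd[...,2]
    Q=(Wd[...,:2]-O)@np.stack([X,Y],1)
    if save: cv2.imwrite(save,im)
    for nm,lo,hi,reg in [("bench",42,60,Q[...,0]<-70),("seat",78,98,(abs(Q[...,0])<50)&(abs(Q[...,1])<175))]:
        m=((Z>lo)&(Z<hi)&reg).astype(np.uint8)
        n,l,s,c=cv2.connectedComponentsWithStats(m)
        for i in range(1,n):
            if s[i,4]>100:
                p=np.c_[Q[l==i],Z[l==i]]; print(nm,s[i,4],np.round((p.min(0)+p.max(0))/2,1),"med",np.round(np.median(p,0),1),"ext",np.ptp(p,0).round(0))
E
python3 -c "
from h import *
ws(); look('pics/t4.png'); ws()"
```

```text
t 7.0 warmer XY [-131.7   18.6] z 136.4 a 88.41 F [-0.9  0.6 -1.1] wid 85.6
bench 782 [-296.8  985.    51. ] med [-298.8  985.9   51. ] ext [453.  20.  18.]
bench 267 [-114.   367.7   49.9] med [-113.9  367.7   50.6] ext [53. 52. 15.]
bench 276 [-128.  -144.5   49.8] med [-127.9 -144.    50.9] ext [52. 53. 15.]
bench 268 [-132.8  169.    49.4] med [-134.   168.6   50.4] ext [50. 53. 14.]
t 7.05 warmer XY [-130.3   18.3] z 139.1 a 88.42 F [ 1.  -0.7  0.5] wid 85.3
```

Request:
{"api": "servo_tool", "payload": {"newtons": 40, "targets": [[[1,0,-0.1,0.75,0],[1,0,0,0.8,0],[1,0,0,0.8,0],[1,0,0,0.65,0],[1,0,0,0,0],[0,0,0,0,0],[0,0,0,0,0],[0,0,0,0,0]]]}}

```text
t: 7.72
eef_pos: [434.8, -71.5, 22.7]
tcp_rot: [2.249, 2.189, 0.003]
contact_force: [-6.4, 1.9, 22.8]
gripper_width: 53.1
grasp_force: 38.0
```

Request:
{"api": "servo_tool", "payload": {"targets": [[[0,0,0,0,0],[0,0,0,0,0],[0,0,0,-0.6,0],[0,0,0,-0.8,0],[0,0,0,-0.8,0],[0,0,0,-0.6,0],[0,0,0,0,0],[0,0,0,0,0]]]}}

```text
t: 8.38
eef_pos: [434.2, -71.3, 134.7]
tcp_rot: [2.248, 2.188, 0.004]
contact_force: [0.1, -0.1, -1.7]
gripper_width: 52.7
grasp_force: 43.1
```

```bash
python3 -c "
from h import *
ws()"
```

```text
t 8.38 warmer XY [-132.   18.] z 134.7 a 88.46 F [ 0.1 -0.1 -1.7] wid 52.7
```

Run:
```python
from h import *
for n in ("top","scene"):
    im,Wd=cloud(n); Z=Wd[...,2]; Q=(Wd[...,:2]-O)@np.stack([X,Y],1)
    if n=="top": 
        cv2.imwrite("pics/t5.png",cv2.resize(im[160:260,260:450],(798,420),interpolation=cv2.INTER_CUBIC))
    for k,yc in enumerate((135,45,-45,-135)):
        m=(abs(Q[...,0])<45)&(abs(Q[...,1]-yc)<45)&(Z<40.5)&(Z>25)
        p=Q[m].astype(np.float32)
        if len(p)>30: print(n,k,len(p),"bbox",np.round((p.min(0)+p.max(0))/2,1),np.ptp(p,0).round(1),"med",np.median(p,0).round(1),np.median(Z[m]).round(1), "hull c",np.round(cv2.minEnclosingCircle(p)[0],1),round(cv2.minEnclosingCircle(p)[1],1))
    m=(abs(Q[...,0])<85)&(abs(Q[...,1])<200)&(Z<50)&(Z>42); p=Q[m]; print(n,"deck",np.percentile(p,[.5,99.5],axis=0).round(1).tolist(),np.median(Z[m]).round(1))
    m=(abs(Q[...,1]+228)<60)&(abs(Q[...,0])<90)&(Z<66)&(Z>54); p=Q[m]; print("panel",np.percentile(p,[.5,99.5],axis=0).round(1).tolist()) if m.sum()>50 else 0
```

```text
top 0 514 bbox [  0.3 135.1] [87.1 89.5] med [  1.5 135.9] 34.0 hull c [ -3.3 138.6] 57.4
top 1 500 bbox [ 0.1 44.2] [86.7 86.8] med [ 1.7 45.7] 34.1 hull c [ 2.3 47.9] 56.0
top 2 510 bbox [  0.  -45.1] [86.6 86.4] med [  1.7 -45.5] 34.5 hull c [ -0.  -45.4] 55.1
top 3 520 bbox [  -0.  -135.8] [86.5 88.4] med [   1.6 -137. ] 34.2 hull c [  -2.3 -136.5] 59.7
top deck [[-52.3, -181.4], [76.0, 177.0]] 44.5
panel [[-52.5, -272.9], [74.2, -180.7]]
scene 0 411 bbox [ -1.3 138.4] [87.1 83.2] med [  5.2 134. ] 34.9 hull c [ -1.  148.6] 53.3
scene 1 296 bbox [ 5.7 40.6] [68.  68.5] med [ 8.  37.3] 34.8 hull c [ 5.2 40.2] 36.1
scene 2 256 bbox [  5.7 -52. ] [69.  65.3] med [  7.6 -53.6] 34.7 hull c [  6.7 -51.4] 36.1
scene 3 105 bbox [  13.3 -135.8] [53.2 77.7] med [  21.5 -134.9] 35.0 hull c [   4.9 -135.8] 38.9
scene deck [[-54.6, -180.6], [78.9, 182.0]] 44.8
```

View pics/t5.png

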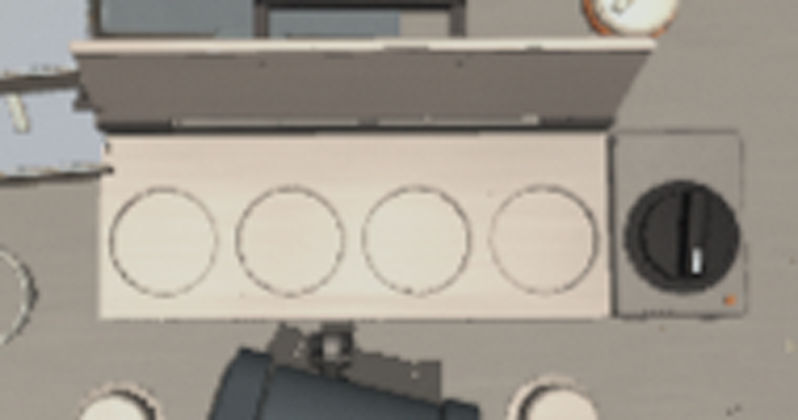

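The top crop shows the flap up, with the seat circles at crop (163.5,241), (290,241), (416.5,241) and (543.5,241). The knob bar is at (690,235), pointing nearly along the warmer's x.

Run:
```python
from h import *
c=robot.calibration("top"); f=200/np.tan(np.radians(c["fov_y"])/2); T=np.array(c["extrinsics"])
def ray(cu,cv,z):
    u=260+(cu+.5)/4.2-.5; v=160+(cv+.5)/4.2-.5
    d=T[:3,:3]@[(u-c["cx"])/f,(v-c["cy"])/f,1]; return w(T[:3,3]+d*(z-T[2,3])/d[2])
for cu in (163.5,290,416.5,543.5): print(ray(cu,241,45))
print("knob disc",ray(683,236.5,81)); print("bar ends",ray(692,190,110),ray(695,272,110))
```

```text
[  1.1 133.3]
[ 1.1 43.7]
[  1.  -45.8]
[   1.  -135.4]
knob disc [   1.8 -225.6]
bar ends [  31.1 -225.9] [ -23.8 -226.5]
```

Request:
{"api": "servo_tool", "payload": {"targets": [[[0,-0.32,0.676,0,0],[0,-0.32,0.676,0,0],[0,-0.32,0.676,0,0],[0,-0.32,0.676,0,0],[0,-0.32,0.676,0,0],[0,0,0,0,0],[0,0,0,0,0]]]}}

```text
t: 9.07
eef_pos: [566.6, -138.9, 130.6]
tcp_rot: [-2.25, -2.189, 0.002]
contact_force: [0.3, -0.2, -0.6]
gripper_width: 52.5
grasp_force: 43.0
```

```bash
python3 -c "
from h import *
ws()"
```

```text
t 9.07 warmer XY [  2.1 -46.1] z 130.6 a 88.42 F [ 0.3 -0.2 -0.6] wid 52.5
```

Request:
{"api": "servo_tool", "payload": {"targets": [[[0,0,0.03,0.5,0],[0,0,0,0.6,0],[0,0,0,0.4,0],[0,0,0,0.15,0],[0,0,0,0.1,0],[0,0,0,0,0],[0,0,0,0,0]]]}}

```text
t: 9.65
eef_pos: [568.1, -138.7, 63.0]
tcp_rot: [2.251, 2.191, 0.0]
contact_force: [0.6, 0.7, -1.5]
gripper_width: 52.7
grasp_force: 43.0
```

```bash
python3 -c "
from h import *
ws()"
```

```text
t 9.65 warmer XY [  3.6 -45.8] z 63.0 a 88.46 F [ 0.6  0.7 -1.5] wid 52.7
```

Request:
{"api": "servo_tool", "payload": {"targets": [[[0,0,0,0.07,0],[0,0,0,0.05,0],[0,0,0,0,0],[1,0,0,0,0],[1,0,0,0,0],[1,0,0,0,0]]]}}

```text
t: 10.15
eef_pos: [567.9, -138.7, 57.7]
tcp_rot: [2.251, 2.191, 0.0]
contact_force: [-0.0, -0.2, -0.8]
gripper_width: 85.2
grasp_force: 0.0
```

Request:
{"api": "servo_tool", "payload": {"targets": [[[1,0,0,-0.7,0],[1,0,0,-0.8,0],[1,0,0,-0.8,0],[1,0,-0.5,0,0],[1,0,-0.8,0,0],[1,0,-0.8,0,0],[1,0,-0.8,0,0],[1,0,0,0,0]]]}}

```text
t: 10.82
eef_pos: [447.0, -134.7, 149.1]
tcp_rot: [-2.249, -2.188, 0.003]
contact_force: [0.9, -0.3, 0.9]
gripper_width: 85.5
grasp_force: 0.0
```

```bash
python3 -c "
from h import *
ws();look()"
```

```text
t 10.82 warmer XY [-117.6  -45. ] z 149.1 a 88.42 F [ 0.9 -0.3  0.9] wid 85.5
bench 771 [-296.8  986.4   51. ] med [-301.   985.6   50.6] ext [453.  19.  18.]
bench 270 [-114.1  367.8   51.2] med [-114.   367.6   50.7] ext [53. 53. 15.]
bench 265 [-132.7  168.8   50.3] med [-133.9  168.8   50.6] ext [49. 53. 16.]
seat 273 [  1.6 -45.3  86.3] med [  1.3 -44.1  85.9] ext [52. 49. 16.]
```

Request:
{"api": "servo_tool", "payload": {"targets": [[[1,-0.83,-0.07,0,0],[1,-0.83,-0.07,0,0],[1,-0.83,-0.07,0,0],[1,0,0,0.5,0],[1,0,0,0.5,0],[1,0,0,0,0]]]}}

```text
t: 11.37
eef_pos: [440.0, -234.8, 106.8]
tcp_rot: [-2.249, -2.187, 0.001]
contact_force: [-0.8, 1.4, -0.4]
gripper_width: 85.6
grasp_force: 0.0
```

Run:
```python
from h import *
ws()
im,Wd=cloud("scene"); Z=Wd[...,2]; Q=(Wd[...,:2]-O)@np.stack([X,Y],1)
m=(Z>46)&(Z<58)&(Q[...,0]<-70)&(Q[...,0]>-180)&(abs(Q[...,1])<420)
n,l,s,c=cv2.connectedComponentsWithStats(m.astype(np.uint8))
for i in range(1,n):
    if s[i,4]>40: p=Q[l==i]; print(s[i,4],((p.min(0)+p.max(0))/2).round(1),np.ptp(p,0).round())
```

```text
t 11.37 warmer XY [-121.8 -145.3] z 106.8 a 88.4 F [-0.8  1.4 -0.4] wid 85.6
164 [-127.8 -143.4] [50. 52.]
272 [-133.   170.2] [53. 55.]
393 [-113.6  371. ] [53. 52.]
```

Request:
{"api": "servo_tool", "payload": {"targets": [[[1,0.02,-0.09,0.6,0],[1,0,0,0.8,0],[1,0,0,0.8,0],[1,0,0,0,0],[0,0,0,0,0],[0,0,0,0,0],[0,0,0,0,0],[0,0,0,0,0]]]}}

```text
t: 12.08
eef_pos: [438.5, -234.6, 24.0]
tcp_rot: [2.248, 2.189, 0.001]
contact_force: [0.0, 0.9, 7.8]
gripper_width: 53.1
grasp_force: 40.9
```

Request:
{"api": "servo_tool", "payload": {"targets": [[[0,0,0,0,0],[0,0,0,-0.6,0],[0,0,0,-0.8,0],[0,0,0,-0.8,0],[0,0,0,-0.6,0],[0,0,0,0,0],[0,0,0,0,0],[0,0,0,0,0]]]}}

```text
t: 12.75
eef_pos: [437.2, -233.9, 133.9]
tcp_rot: [2.251, 2.191, 0.0]
contact_force: [0.2, 0.6, -0.8]
gripper_width: 52.6
grasp_force: 42.6
```

```bash
python3 -c "
from h import *
ws()"
```

```text
t 12.75 warmer XY [-124.7 -144.5] z 133.9 a 88.46 F [ 0.2  0.6 -0.8] wid 52.6
```

Request:
{"api": "servo_tool", "payload": {"targets": [[[0,0.05,0.65,0,0],[0,0.05,0.65,0,0],[0,0.05,0.65,0,0],[0,0.05,0.65,0,0],[0,0.01,0.61,0,0],[0,0,0,0.3,0],[0,0,0,0.3,0],[0,0,0,0,0]]]}}

```text
t: 13.42
eef_pos: [563.5, -228.1, 105.7]
tcp_rot: [-2.247, -2.187, 0.003]
contact_force: [0.1, 0.2, -0.4]
gripper_width: 53.0
grasp_force: 42.7
```

Request:
{"api": "servo_tool", "payload": {"targets": [[[0,0,0,0,0]]]}}

```text
t: 13.5
eef_pos: [564.3, -228.7, 108.0]
tcp_rot: [-2.249, -2.188, 0.002]
contact_force: [0.0, 0.5, -0.6]
gripper_width: 52.8
grasp_force: 42.7
```

```bash
python3 -c "
from h import *
ws()"
```

```text
t 13.5 warmer XY [   2.2 -135.9] z 108.0 a 88.43 F [ 0.   0.5 -0.6] wid 52.8
```

Request:
{"api": "servo_tool", "payload": {"targets": [[[0,0,0.03,0.5,0],[0,0,0,0.45,0],[0,0,0,0.15,0],[0,0,0,0,0],[0,0,0,0.08,0],[0,0,0,0.05,0],[0,0,0,0,0],[0,0,0,0,0]]]}}

```text
t: 14.17
eef_pos: [567.3, -229.3, 61.0]
tcp_rot: [2.251, 2.191, 0.0]
contact_force: [-0.0, 0.2, -0.7]
gripper_width: 52.9
grasp_force: 42.7
```

```bash
python3 -c "
from h import *
ws()"
```

```text
t 14.17 warmer XY [   5.2 -136.4] z 61.0 a 88.45 F [-0.   0.2 -0.7] wid 52.9
```

Request:
{"api": "servo_tool", "payload": {"targets": [[[0,0,0,0.06,0],[0,0,0,0,0],[1,0,0,0,0],[1,0,0,0,0],[1,0,0,0,0],[1,0,0,-0.7,0],[1,0,0,-0.8,0],[1,0,0,-0.8,0]]]}}

```text
t: 14.83
eef_pos: [566.6, -228.9, 150.6]
tcp_rot: [-2.25, -2.19, 0.001]
contact_force: [0.7, 0.5, -0.1]
gripper_width: 84.8
grasp_force: 0.0
```

Request:
{"api": "servo_tool", "payload": {"targets": [[[1,0.8,-0.35,0,0],[1,0.8,-0.35,0,0],[1,0.8,-0.35,0,0],[1,0.8,-0.35,0,0],[1,0.8,-0.35,0,0],[1,0.8,-0.35,0,0],[1,0.8,-0.35,0,0],[1,0.8,-0.35,0,0]]]}}

```text
t: 15.5
eef_pos: [461.1, 31.1, 150.1]
tcp_rot: [2.251, 2.191, 0.0]
contact_force: [-0.1, -0.7, -0.1]
gripper_width: 85.4
grasp_force: 0.0
```

Request:
{"api": "servo_tool", "payload": {"targets": [[[1,0.5,-0.4,0,0],[1,0.5,-0.35,0,0],[1,0,0,0,0],[1,0,0,0,0]]]}}

```text
t: 15.83
eef_pos: [432.8, 71.3, 150.2]
tcp_rot: [2.249, 2.193, 0.0]
contact_force: [-0.4, 0.1, -0.2]
gripper_width: 85.4
grasp_force: 0.0
```

```bash
python3 -c "
from h import *
ws();look()"
```

```text
t 15.83 warmer XY [-137.2  160.4] z 150.2 a 88.57 F [-0.4  0.1 -0.2] wid 85.4
bench 776 [-296.9  987.6   51. ] med [-301.4  985.6   51.2] ext [453.  22.  18.]
bench 270 [-114.   368.4   49.3] med [-113.9  367.5   50.3] ext [53. 53. 13.]
bench 101 [-485.    72.9   51. ] med [-488.1   71.2   50.8] ext [24. 94. 18.]
seat 269 [  1.6 -45.4  86.7] med [  1.4 -46.2  85.6] ext [52. 49. 14.]
seat 279 [   4.3 -135.8   85.4] med [   4.1 -135.5   85.5] ext [52. 52. 13.]
```

Request:
{"api": "servo_tool", "payload": {"targets": [[[1,0.21,0.15,0.5,0],[1,0,0,0.8,0],[1,0,0,0.8,0],[1,0,0,0.8,0],[1,0,0,0.25,0],[1,0,0,0,0],[0,0,0,0,0],[0,0,0,0,0]]]}}

```text
t: 16.55
eef_pos: [440.5, 78.7, 25.4]
tcp_rot: [2.251, 2.19, 0.003]
contact_force: [-0.9, -0.1, 0.4]
gripper_width: 63.9
grasp_force: 0.0
```

Request:
{"api": "servo_tool", "payload": {"targets": [[[0,0,0,0,0],[0,0,0,0,0],[0,0,0,-0.6,0],[0,0,0,-0.8,0],[0,0,0,-0.8,0],[0,0,0,-0.3,0],[0,0,0,0,0],[0,0,0,0,0]]]}}

```text
t: 17.22
eef_pos: [439.7, 78.9, 124.9]
tcp_rot: [2.25, 2.19, 0.003]
contact_force: [0.3, -0.6, -1.8]
gripper_width: 53.2
grasp_force: 43.1
```

```bash
python3 -c "
from h import *
ws()"
```

```text
t 17.22 warmer XY [-130.6  168.2] z 124.9 a 88.45 F [ 0.3 -0.6 -1.8] wid 53.2
```

Request:
{"api": "servo_tool", "payload": {"targets": [[[0,-0.52,0.558,0,0],[0,-0.52,0.558,0,0],[0,-0.52,0.558,0,0],[0,-0.52,0.558,0,0],[0,-0.52,0.558,0,0],[0,-0.52,0.558,0,0],[0,0,0,0.4,0],[0,0,0,0,0]]]}}

```text
t: 17.88
eef_pos: [568.5, -50.3, 104.2]
tcp_rot: [-2.25, -2.186, 0.005]
contact_force: [-1.0, 0.5, -2.7]
gripper_width: 52.9
grasp_force: 43.1
```

Request:
{"api": "servo_tool", "payload": {"targets": [[[0,0,0,0,0]]]}}

```text
t: 17.97
eef_pos: [568.3, -49.2, 106.1]
tcp_rot: [-2.249, -2.189, 0.004]
contact_force: [0.1, 0.5, -0.6]
gripper_width: 52.5
grasp_force: 43.1
```

```bash
python3 -c "
from h import *
ws()"
```

```text
t 17.97 warmer XY [ 1.4 43.6] z 106.1 a 88.44 F [ 0.1  0.5 -0.6] wid 52.5
```

Request:
{"api": "servo_tool", "payload": {"targets": [[[0,0,0.01,0.5,0],[0,0,0,0.4,0],[0,0,0,0.15,0],[0,0,0,0,0],[0,0,0,0.08,0],[0,0,0,0.05,0],[0,0,0,0,0],[0,0,0,0,0]]]}}

```text
t: 18.63
eef_pos: [570.4, -49.5, 61.3]
tcp_rot: [2.251, 2.191, 0.001]
contact_force: [-0.1, 0.1, -1.3]
gripper_width: 52.8
grasp_force: 43.1
```

```bash
python3 -c "
from h import *
ws()"
```

```text
t 18.63 warmer XY [ 3.6 43.4] z 61.3 a 88.46 F [-0.1  0.1 -1.3] wid 52.8
```

Request:
{"api": "servo_tool", "payload": {"targets": [[[0,0,0,0.05,0],[0,0,0,0,0],[1,0,0,0,0],[1,0,0,0,0],[1,0,0,0,0],[1,0,0,-0.7,0],[1,0,0,-0.8,0],[1,0,0,-0.8,0]]]}}

```text
t: 19.3
eef_pos: [569.8, -49.5, 151.5]
tcp_rot: [-2.25, -2.19, 0.001]
contact_force: [0.1, -0.6, -0.0]
gripper_width: 85.6
grasp_force: 0.0
```

Request:
{"api": "servo_tool", "payload": {"targets": [[[1,0.8,-0.3,0,0],[1,0.8,-0.3,0,0],[1,0.8,-0.3,0,0],[1,0.8,-0.3,0,0],[1,0.8,-0.3,0,0],[1,0.8,-0.3,0,0],[1,0.8,-0.3,0,0],[1,0.8,-0.3,0,0]]]}}

```text
t: 19.97
eef_pos: [480.4, 210.4, 150.8]
tcp_rot: [2.251, 2.191, 0.0]
contact_force: [0.7, 1.2, 0.6]
gripper_width: 85.2
grasp_force: 0.0
```

Request:
{"api": "servo_tool", "payload": {"targets": [[[1,0.8,-0.25,0,0],[1,0.7,-0.2,0,0],[1,0,0,0,0],[1,0,0,0,0]]]}}

```text
t: 20.3
eef_pos: [464.3, 270.5, 150.7]
tcp_rot: [2.249, 2.194, -0.0]
contact_force: [-0.0, -0.7, 0.1]
gripper_width: 85.2
grasp_force: 0.0
```

Run:
```python
from h import *
ws();look()
im,Wd=cloud("scene"); Z=Wd[...,2]; Q=(Wd[...,:2]-O)@np.stack([X,Y],1)
m=(Z>46)&(Z<58)&(Q[...,0]<-70)&(Q[...,0]>-180)&(abs(Q[...,1])<450)
n,l,s,c=cv2.connectedComponentsWithStats(m.astype(np.uint8))
for i in range(1,n):
    if s[i,4]>40: p=Q[l==i]; print(s[i,4],((p.min(0)+p.max(0))/2).round(1),np.ptp(p,0).round())
```

```text
t 20.3 warmer XY [-111.1  360.4] z 150.7 a 88.59 F [-0.  -0.7  0.1] wid 85.2
bench 766 [-296.3  985.7   51. ] med [-294.3  985.9   51.2] ext [452.  21.  18.]
bench 267 [-114.   368.3   50.5] med [-114.   367.5   50.3] ext [53. 51. 15.]
seat 270 [  1.6 -45.2  85.3] med [  1.5 -44.   85.5] ext [52. 49. 13.]
seat 278 [   4.5 -135.8   85.4] med [   4.2 -135.5   85.1] ext [52. 53. 15.]
seat 276 [-1.2 42.4 85.6] med [-1.3 42.4 85.4] ext [52. 52. 13.]
389 [-113.9  370.9] [54. 52.]
```

Request:
{"api": "servo_tool", "payload": {"targets": [[[1,0.2,0,0.5,0],[1,0,0,0.8,0],[1,0,0,0.8,0],[1,0,0,0.8,0],[1,0,0,0.25,0],[1,0,0,0,0],[0,0,0,0,0],[0,0,0,0,0]]]}}

```text
t: 21.07
eef_pos: [466.2, 277.6, 26.5]
tcp_rot: [2.251, 2.19, 0.004]
contact_force: [-0.1, 0.1, -0.8]
gripper_width: 63.9
grasp_force: 0.0
```

Request:
{"api": "servo_tool", "payload": {"targets": [[[0,0,0,0,0],[0,0,0,0,0],[0,0,0,-0.6,0],[0,0,0,-0.8,0],[0,0,0,-0.8,0],[0,0,0,-0.5,0],[0,0,0,0,0],[0,0,0,0,0]]]}}

```text
t: 21.73
eef_pos: [465.6, 277.7, 134.4]
tcp_rot: [2.25, 2.191, 0.005]
contact_force: [0.6, 0.3, -1.7]
gripper_width: 52.7
grasp_force: 43.2
```

```bash
python3 -c "
from h import *
ws()"
```

```text
t 21.73 warmer XY [-110.1  367.7] z 134.4 a 88.46 F [ 0.6  0.3 -1.7] wid 52.7
```

Request:
{"api": "servo_tool", "payload": {"targets": [[[0,-0.731,0.35,0,0],[0,-0.731,0.35,0,0],[0,-0.731,0.35,0,0],[0,-0.731,0.35,0,0],[0,-0.731,0.35,0,0],[0,-0.731,0.35,0,0],[0,-0.731,0.35,0,0],[0,-0.731,0.35,0,0]]]}}

```text
t: 22.4
eef_pos: [570.3, 38.9, 131.5]
tcp_rot: [-2.25, -2.19, 0.002]
contact_force: [0.4, -0.5, -1.8]
gripper_width: 52.6
grasp_force: 43.2
```

Request:
{"api": "servo_tool", "payload": {"targets": [[[0,0,0,0.4,0],[0,0,0,0.3,0],[0,0,0,0,0],[0,0,0,0,0],[0,0,0,0,0]]]}}

```text
t: 22.82
eef_pos: [570.3, 41.4, 104.8]
tcp_rot: [-2.25, -2.192, 0.001]
contact_force: [0.6, -0.4, -1.0]
gripper_width: 52.5
grasp_force: 43.2
```

```bash
python3 -c "
from h import *
ws()"
```

```text
t 22.82 warmer XY [  1.  134.3] z 104.8 a 88.52 F [ 0.6 -0.4 -1. ] wid 52.5
```

Request:
{"api": "servo_tool", "payload": {"targets": [[[0,-0.01,0.04,0.5,0],[0,0,0,0.4,0],[0,0,0,0.1,0],[0,0,0,0,0],[0,0,0,0.06,0],[0,0,0,0.04,0],[0,0,0,0,0],[0,0,0,0,0]]]}}

```text
t: 23.48
eef_pos: [572.9, 40.3, 61.9]
tcp_rot: [2.25, 2.191, 0.002]
contact_force: [-1.6, 1.5, 4.6]
gripper_width: 53.0
grasp_force: 43.6
```

```bash
python3 -c "
from h import *
ws()"
```

```text
t 23.48 warmer XY [  3.6 133.3] z 61.9 a 88.46 F [-1.6  1.5  4.6] wid 53.0
```

Request:
{"api": "servo_tool", "payload": {"targets": [[[1,0,0,0,0],[1,0,0,0,0],[1,0,0,0,0],[1,0,0,-0.7,0],[1,0,0,-0.8,0],[1,0,-0.2,-0.8,0],[1,0,-0.5,-0.8,0],[1,0,-0.5,-0.8,0]]]}}

```text
t: 24.15
eef_pos: [523.6, 41.3, 218.0]
tcp_rot: [-2.251, -2.191, 0.0]
contact_force: [0.2, -1.7, -0.0]
gripper_width: 85.4
grasp_force: 0.0
```

Request:
{"api": "servo_tool", "payload": {"targets": [[[1,0,-0.5,-0.9,0],[1,0,-0.5,-0.8,0],[1,0,-0.5,-0.6,0],[0.26,-0.5,0,0,0],[0.26,-0.8,0,0,0],[0.26,-0.8,0,0,0],[0.26,-0.8,0,0,0],[0.26,-0.5,0,0,0]]]}}

```text
t: 24.82
eef_pos: [460.2, -95.2, 308.9]
tcp_rot: [2.252, 2.19, -0.0]
contact_force: [0.6, 0.5, -0.7]
gripper_width: 25.7
grasp_force: 0.0
```

Run:
```python
from h import *
ws();look('pics/t6.png')
```

```text
t 24.82 warmer XY [-105.4   -5.3] z 308.9 a 88.41 F [ 0.6  0.5 -0.7] wid 25.7
bench 784 [-296.1  985.    51. ] med [-302.4  985.7   51.2] ext [452.  22.  18.]
seat 273 [  1.8 134.7  84.7] med [  1.5 134.3  85.4] ext [52. 52. 13.]
seat 271 [  1.7 -45.4  85.3] med [  1.4 -44.   85.7] ext [52. 49. 12.]
seat 277 [   4.5 -135.4   85.6] med [   4.1 -135.5   85.4] ext [52. 52. 14.]
seat 270 [ 0.3 42.4 85.9] med [-1.3 42.4 85.8] ext [49. 52. 13.]
```

View pics/t6.png

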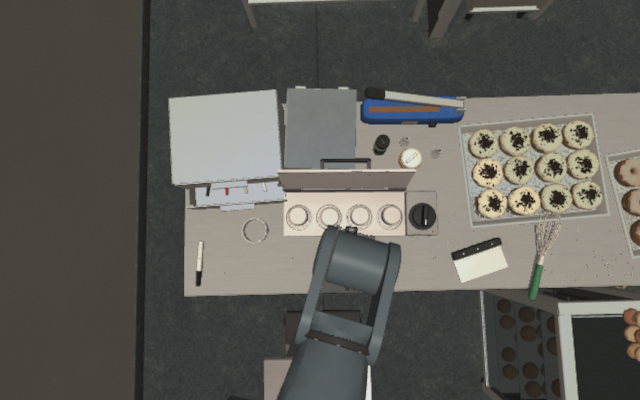

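All four moulds sit in their seats, with tops level at about 85.5 mm, and the flap is up. Next I'll shut the flap.

Request:
{"api": "servo_tool", "payload": {"targets": [[[0.26,0,0.8,0,0],[0.26,0,0.9,0,0],[0.26,0,0.9,0,0],[0.26,0,0.9,0,0],[0.26,0,0.9,0,0],[0.26,0,0.9,0,0],[0.26,0,0.7,0,0],[0.26,0,0,0,0]]]}}

```text
t: 25.53
eef_pos: [703.5, -99.2, 306.2]
tcp_rot: [-2.25, -2.191, 0.001]
contact_force: [-1.7, 0.1, -0.4]
gripper_width: 22.3
grasp_force: 0.0
```

Request:
{"api": "servo_tool", "payload": {"targets": [[[0.26,0,0,0,0],[0.26,0,0,0,0]]]}}

```text
t: 25.7
eef_pos: [700.0, -99.3, 308.4]
tcp_rot: [-2.251, -2.191, 0.001]
contact_force: [-0.1, -0.6, -0.8]
gripper_width: 22.0
grasp_force: 0.0
```

Run:
```python
from h import *
ws()
```

```text
t 25.7 warmer XY [134.5  -2.9] z 308.4 a 88.45 F [-0.1 -0.6 -0.8] wid 22.0
```

Request:
{"api": "servo_tool", "payload": {"targets": [[[0.3,0,0.105,0.2,0],[0.3,0,0,0.5,0],[0.3,0,0,0.5,0],[0.3,0,0,0.5,0],[0.3,0,0,0.5,0],[0.3,0,0,0.5,0],[0.3,0,0,0,0],[0.3,0,0,0,0]]]}}

```text
t: 26.37
eef_pos: [704.9, -99.7, 201.7]
tcp_rot: [2.25, 2.189, 0.002]
contact_force: [3.7, 0.3, 2.1]
gripper_width: 25.6
grasp_force: 1.7
```

Request:
{"api": "servo_tool", "payload": {"targets": [[[0,0,0,0,0],[0,0,0,0,0],[0,0,0,0,0],[0,0,0,0,0],[0,0,0,0,0]]]}}

```text
t: 26.78
eef_pos: [704.5, -99.6, 201.3]
tcp_rot: [-2.251, -2.191, 0.0]
contact_force: [-3.1, 0.1, 7.1]
gripper_width: 9.9
grasp_force: 39.3
```

Run:
```python
from h import *
ws()
```

```text
t 26.78 warmer XY [138.9  -3. ] z 201.3 a 88.45 F [-3.1  0.1  7.1] wid 9.9
```

Request:
{"api": "servo_tool", "payload": {"targets": [[[0,0,-0.227,-0.109,0],[0,0,-0.235,-0.09,0],[0,0,-0.242,-0.07,0],[0,0,-0.247,-0.05,0],[0,0,-0.25,-0.029,0],[0,0,-0.251,-0.008,0],[0,0,-0.251,0.013,0],[0,0,-0.249,0.034,0]]]}}

```text
t: 27.45
eef_pos: [627.3, -97.8, 214.4]
tcp_rot: [2.248, 2.189, 0.003]
contact_force: [5.7, -2.5, -9.0]
gripper_width: 10.2
grasp_force: 40.4
```

Request:
{"api": "servo_tool", "payload": {"targets": [[[0,0,-0.246,0.054,0],[0,0,-0.24,0.075,0],[0,0,-0.233,0.094,0],[0,0,-0.225,0.113,0],[0,0,-0.214,0.132,0],[0,0,-0.203,0.149,0],[0,0,-0.19,0.165,0],[0,0,-0.175,0.181,0]]]}}

```text
t: 28.12
eef_pos: [557.4, -95.9, 174.3]
tcp_rot: [2.25, 2.19, 0.0]
contact_force: [-2.8, -3.0, 0.5]
gripper_width: 10.5
grasp_force: 42.8
```

Request:
{"api": "servo_tool", "payload": {"targets": [[[0,0,-0.159,0.195,0],[0,0,-0.143,0.207,0],[0,0,-0.125,0.218,0],[0,0,-0.106,0.228,0],[0,0,-0.087,0.236,0],[0,0,0,0,0],[0,0,0,0,0]]]}}

```text
t: 28.7
eef_pos: [532.7, -95.0, 130.3]
tcp_rot: [-2.251, -2.191, 0.0]
contact_force: [1.6, -4.4, -5.4]
gripper_width: 10.3
grasp_force: 43.5
```

Run:
```python
from h import *
ws()
```

```text
t 28.7 warmer XY [-32.9  -3.1] z 130.3 a 88.46 F [ 1.6 -4.4 -5.4] wid 10.3
```

The flap is shut, with the bar back at X≈-33. I'll release it and go to the knob.

Request:
{"api": "servo_tool", "payload": {"targets": [[[0.35,0,0,0,0],[0.35,0,0,0,0],[0.35,0,0,0,0],[0.35,0,0,-0.6,0],[0.35,0,0,-0.9,0],[0.35,0,0,-0.9,0],[0.35,0,0,0,0]]]}}

```text
t: 29.28
eef_pos: [535.4, -95.2, 233.7]
tcp_rot: [2.245, 2.186, 0.008]
contact_force: [1.1, -0.6, 0.6]
gripper_width: 29.6
grasp_force: 0.0
```

Request:
{"api": "servo_tool", "payload": {"targets": [[[0.5,-0.8,0.13,0,0],[0.5,-0.8,0.13,0,0],[0.5,-0.8,0.13,0,0],[0.5,-0.8,0.13,0,0],[0.5,-0.8,0.13,0,0],[0.5,-0.8,0.13,0,0],[0.5,-0.8,0.13,0,0],[0.5,0,0,0,-1]]]}}

```text
t: 29.95
eef_pos: [563.1, -324.5, 226.5]
tcp_rot: [2.143, 2.295, -0.001]
contact_force: [1.2, -0.2, -0.1]
gripper_width: 42.7
grasp_force: 0.0
```

Request:
{"api": "servo_tool", "payload": {"targets": [[[0.5,0,0,0,-1],[0.5,0,0,0,-1],[0.5,0,0,0,-1],[0.5,0,0,0,-1],[0.5,0,0,0,-1],[0.5,0,0,0,-1],[0.5,0,0,0,-1],[0.5,0,0,0,-1]]]}}

```text
t: 30.62
eef_pos: [563.3, -319.5, 226.9]
tcp_rot: [-1.066, -2.955, -0.001]
contact_force: [-0.5, -0.6, 0.3]
gripper_width: 42.6
grasp_force: 0.0
```

Request:
{"api": "servo_tool", "payload": {"targets": [[[0.5,0,0,0,-1],[0.5,0,0,0,-1],[0.5,0,0,0,-1],[0.5,0,0,0,-1],[0.5,0,0,0,-1],[0.5,0,0,0,-1],[0.5,0,0,0,-0.7],[0.5,0,0,0,0]]]}}

```text
t: 31.28
eef_pos: [563.3, -319.5, 226.9]
tcp_rot: [-0.038, -3.141, -0.001]
contact_force: [1.0, 0.2, 0.3]
gripper_width: 42.6
grasp_force: 0.0
```

Run:
```python
from h import *
ws()
for n in ("scene",):
    im,Wd=cloud(n); cv2.imwrite("pics/s7.png",cv2.resize(im[100:300,240:500],(780,600),interpolation=cv2.INTER_CUBIC))
    Z=Wd[...,2]; Q=(Wd[...,:2]-O)@np.stack([X,Y],1)
    m=(abs(Q[...,0])<40)&(abs(Q[...,1]+227)<40)&(Z>104)&(Z<114); p=Q[m].astype(np.float32)
    if len(p)>4: print(len(p),cv2.minAreaRect(p))
    m=(abs(Q[...,0])<55)&(abs(Q[...,1])<170)&(Z>95)&(Z<118); print("flap z",np.median(Z[m]),m.sum())
```

```text
t 31.28 warmer XY [   3.7 -226.7] z 226.9 a 178.6 F [1.  0.2 0.3] wid 42.6
60 ((0.6026134490966797, -225.96644592285156), (16.015363693237305, 58.03000259399414), 85.00422668457031)
flap z 107.21481924371096 2436
```

View pics/s7.png

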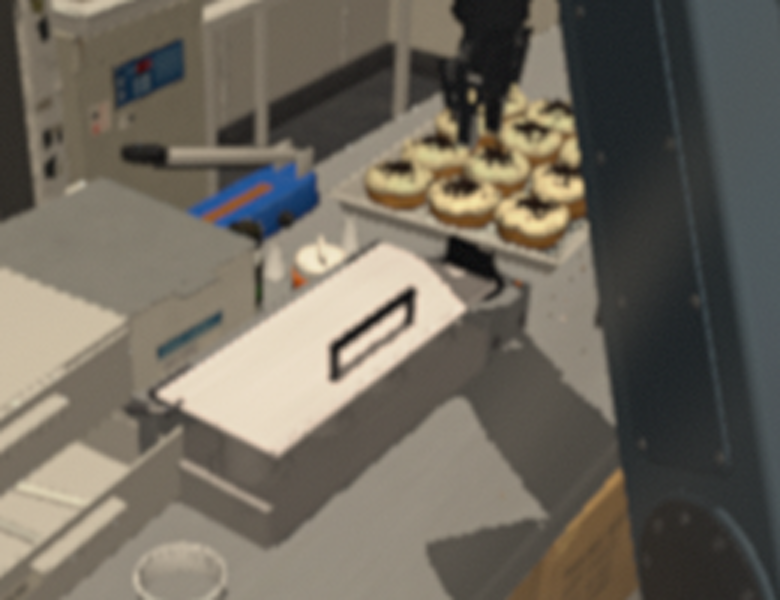

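The flap is shut and the tool is above the knob. I'll go down and grip the knob bar.

Request:
{"api": "servo_tool", "payload": {"newtons": 60, "targets": [[[0.5,0,0,0.5,0],[0.5,0,0,0.8,0],[0.5,0,0,0.8,0],[0.5,0,0,0.6,0],[0.5,0,0,0.5,0],[0.5,0,0,0.3,0],[0.5,0,0,0,0],[0.5,0,0,0,0]]]}}

```text
t: 32.0
eef_pos: [563.4, -319.8, 87.5]
tcp_rot: [0.045, 3.141, 0.0]
contact_force: [-0.3, 0.4, -0.3]
gripper_width: 42.9
grasp_force: 0.0
```

Request:
{"api": "servo_tool", "payload": {"targets": [[[0,0,0,0,0],[0,0,0,0,0],[0,0,0,0,0],[0,0,0,0,0],[0,0,0,0,0],[0,0,0,0,0]]]}}

```text
t: 32.5
eef_pos: [564.3, -321.1, 89.0]
tcp_rot: [0.044, 3.138, -0.005]
contact_force: [1.3, -5.3, 3.3]
gripper_width: 12.5
grasp_force: 61.4
```

Run:
```python
from h import *
ws(); print(robot.get_obs()["moment"])
```

```text
t 32.5 warmer XY [   4.7 -228.2] z 89.0 a 178.38 F [ 1.3 -5.3  3.3] wid 12.5
[-0.73433805 -0.3130194   0.01952489]
```

Request:
{"api": "servo_tool", "payload": {"targets": [[[0,0,0,0.15,0],[0,0,0,0.15,0],[0,0,0,0,0],[0,0,0,0,0]]]}}

```text
t: 32.83
eef_pos: [565.2, -321.8, 80.4]
tcp_rot: [0.044, 3.135, -0.008]
contact_force: [-6.6, -0.4, 30.4]
gripper_width: 12.6
grasp_force: 66.2
```

Run:
```python
from h import *
ws(); print(robot.get_obs()["moment"])
```

```text
t 32.83 warmer XY [   5.6 -228.9] z 80.4 a 178.4 F [-6.6 -0.4 30.4] wid 12.6
[-0.13297691  1.19149483  0.02318876]
```

Request:
{"api": "servo_tool", "payload": {"targets": [[[0,0,0,0,0.5],[0,0,0,0,0.8],[0,0,0,0,0.8],[0,0,0,0,0.8],[0,0,0,0,0.8],[0,0,0,0,0.8],[0,0,0,0,0.5],[0,0,0,0,0]]]}}

```text
t: 33.5
eef_pos: [564.8, -322.7, 80.5]
tcp_rot: [0.823, 3.025, -0.007]
contact_force: [-8.6, -5.4, 29.5]
gripper_width: 12.7
grasp_force: 66.1
```

Run:
```python
from h import *
ws(); print(robot.get_obs()["moment"])
```

```text
t 33.5 warmer XY [   5.3 -229.8] z 80.5 a 149.57 F [-8.6 -5.4 29.5] wid 12.7
[-1.11994225  1.64659736 -0.03394014]
```

Request:
{"api": "servo_tool", "payload": {"targets": [[[0,0,0,0,0.8],[0,0,0,0,0.8],[0,0,0,0,0.8],[0,0,0,0,0.8],[0,0,0,0,0.8],[0,0,0,0,0.8],[0,0,0,0,0.8],[0,0,0,0,0.8]]]}}

```text
t: 34.17
eef_pos: [563.9, -323.3, 80.4]
tcp_rot: [1.733, 2.612, -0.006]
contact_force: [-14.3, -9.7, 31.9]
gripper_width: 12.6
grasp_force: 66.5
```

Request:
{"api": "servo_tool", "payload": {"targets": [[[0,0,0,0,0.8],[0,0,0,0,0.8],[0,0,0,0,0.8],[0,0,0,0,0.6],[0,0,0,0,0],[0,0,0,0,0]]]}}

```text
t: 34.67
eef_pos: [563.4, -323.3, 80.4]
tcp_rot: [2.098, 2.329, -0.006]
contact_force: [-17.3, -8.9, 34.1]
gripper_width: 12.7
grasp_force: 67.4
```

Run:
```python
from h import *
ws(); print(robot.get_obs()["moment"])
```

```text
t 34.67 warmer XY [   3.9 -230.5] z 80.4 a 95.97 F [-17.3  -8.9  34.1] wid 12.7
[-1.77305274  3.31865632  0.74617408]
```

Request:
{"api": "servo_tool", "payload": {"targets": [[[0,0,0,-0.25,0],[0,0,0,0,0],[0.5,0,0,0,0],[0.5,0,0,0,0],[0.5,0,0,0,0],[0.5,0,0,-0.3,0],[0.5,0,0,-0.8,0],[0.5,0,0,-0.8,0]]]}}

```text
t: 35.33
eef_pos: [562.7, -319.1, 161.9]
tcp_rot: [-2.102, -2.331, 0.0]
contact_force: [-0.4, 0.1, 0.2]
gripper_width: 42.8
grasp_force: 0.0
```

Request:
{"api": "servo_tool", "payload": {"targets": [[[0.5,0,0,-0.9,0],[0.5,0,-0.8,-0.5,0],[0.5,0,-0.9,0,0],[0.5,0,-0.9,0,0],[0.5,0,-0.9,0,0],[0.5,0,-0.9,0,0],[0.5,0,0,0,0],[0.5,0,0,0,0]]]}}

```text
t: 36.0
eef_pos: [387.3, -338.1, 218.5]
tcp_rot: [2.106, 2.33, 0.0]
contact_force: [0.7, 0.3, 1.4]
gripper_width: 42.5
grasp_force: 0.0
```

Run:
```python
from h import *
ws()
im,Wd=cloud("top"); Z=Wd[...,2]; Q=(Wd[...,:2]-O)@np.stack([X,Y],1)
m=(abs(Q[...,0])<40)&(abs(Q[...,1]+227)<40)&(Z>96)&(Z<116); p=Q[m].astype(np.float32)
if len(p)>4: print(len(p),cv2.minAreaRect(p),np.median(Z[m]))
m=(abs(Q[...,0])<40)&(abs(Q[...,1]+227)<40)&(Z>66)&(Z<90);print("disc z",np.median(Z[m]))
m=(abs(Q[...,0])<55)&(abs(Q[...,1])<160)&(Z>95)&(Z<118); print("flap z",np.median(Z[m]),m.sum())
cv2.imwrite("pics/t8.png",cv2.resize(im[120:280,180:450],(800,474),interpolation=cv2.INTER_CUBIC))
```

```text
t 36.0 warmer XY [-171.8 -250. ] z 218.5 a 95.79 F [0.7 0.3 1.4] wid 42.5
106 ((1.8409132957458496, -227.77027893066406), (13.872306823730469, 57.25707244873047), 9.714024543762207) 108.35993756440155
disc z 79.6802657360679
flap z 106.41047766125257 4215
```

View pics/t8.png

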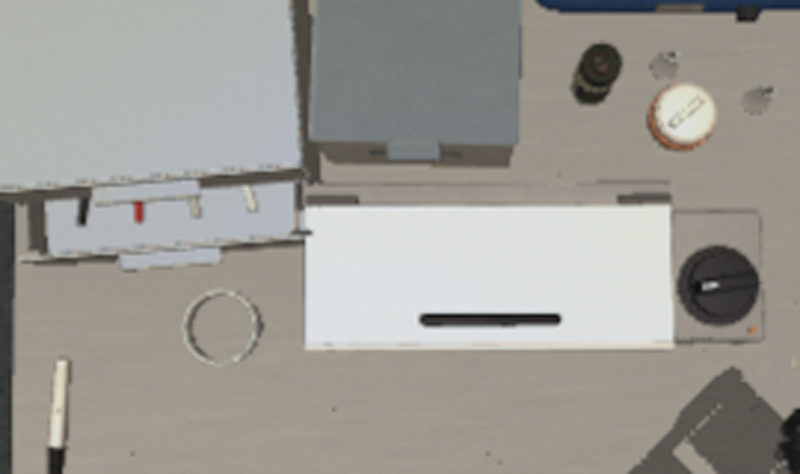

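The flap is shut level. The knob has turned about 80° and is back at full height, the bystanders haven't moved, and no mould is left on the bench. I'm handing the job in.

```bash
python3 -c "
from station import robot
print(robot.job_done())"
```

```text
the job is handed in; nothing more can be done
None
```

The job is handed in at about 36 s of the 210 s allowed: all four moulds are seated rim down, the flap is fully shut, and the knob was then turned fully on and popped back up; the judge's verdict was not shown.

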